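# Set the ratchet work stand and lay the carving blank across it

### The arm

A 6-joint arm with a two-finger parallel gripper is mounted at the origin on the work surface. World frame = base frame: x ahead of the robot, y to its left, z up, the work surface at z = 0. Lengths are in m, angles in rad, forces in N, time in s.
With the tool pointing down it reaches from about 0.4 to 0.825 m from the base axis. Payload 7 kg.
Tool frame: the origin (TCP) lies midway between the tips of the shut fingers; the grasp point (between the pads) lies hold_point_z behind it (hold_point_z is the distance from the TCP to the grasp point, in m); z points along the fingers, y is the line along which they close (so a half turn about z gives the same grasp; the last joint's range is limited). The gripper opens to 88 mm and grips with 3 to 60 N. Pads are 19 mm wide; open, the fingers measure 130 mm over their backs; the gripper's body (78 mm by 193 mm) begins 47 mm behind the grasp point.
Start: joints at [1.559, 0.359, 0.012, 0, -1.224, -0.288], TCP at [0.199, 0.645, 0.227] pointing down, gripper open.
Joint ranges: [-3.07, 3.07], [-1.43, 2.12], [-1.02, 1.25], [-3.03, 1.67], [-3.05, -0], [-3.03, 3.03]. Speed limits (rad/s): [2.39, 2.39, 3.01, 3.14, 3.14, 3.14].

### API

Orientations are given as [roll, pitch, yaw] about the fixed x, y, z axes, in that order (R = Rz(yaw) Ry(pitch) Rx(roll)).
In Python, from station import * gives the robot as it stands.
- The arm moves only by the tool apply_moves, never from a script. Its argument "steps" is a list of rows, each an object with "translation": the shift along the world's x, y, z scaled (see below), a list of three; "rotation": the turn, a rotation vector about the world's x, y, z scaled (see below), a list of three. A call has exactly 10 rows; each row is the pose to reach, as a shift and turn from the pose commanded when the call began; what a row does not reach only later rows make up. The controller multiplies each number of a shift by 250 mm and each number of a turn by 30 degrees. A row lasts 1/12 s, in which the tool goes at most 41.7 mm and 7.16 degrees, less where a joint would pass 70% of its speed; a pose out of reach is approached as far as the arm can. A call with a number of a shift or a turn outside -1 to 1 is refused whole. A call with a gripper value outside its range is refused whole. "jaw" is the closure, from -1 (fully open) to 1 (shut), so that 0 is half open, set as the call begins (left out, the last holds). The fingers move at their own pace and stop on an object; "newtons" is the grip in N (left out, the last holds). Time passes only in rows, so rows that repeat a pose let the fingers close, or fill a call up. It gives the time, the measured TCP pose, the force, the opening and the grip force at its end, in the units of the state.
- get_state(): the state, without advancing time (a new reading comes with each control period).
- grab_frame(name): name is "side" or "top" or "wrist"; returns the picture (420x560x3 uint8, blue, green, red); there is no depth.
- camera_model(name): a dict with "fx", "fy", "cx", "cy" (pixels), "xyz" and "rotation" of the camera in the world. Camera axes: x right, y down, z forward; pixel columns grow to the right and rows downward; lengths in m; the calibration is good to about 2 mm. A picture is of the moment at which its call begins: read the wrist's pose just before it. camera_model takes no time and is no camera call; for the wrist camera it gives the pose at the moment of the call.
- job_done(): hands the job in; it is judged then, once.
The state is a dict: "t": time; "q": joint angles; "qd": joint speeds; "joint_efforts": joint torques, N m; "eef_pos": TCP position; "ee_rot": TCP orientation; "force": force on the tool from outside, world axes, zero at the start; "moment": the same for the moment, N m; "width": finger opening in m; "gripper_force": force on a finger pad.
Only numpy, scipy, OpenCV 4.12 (cv2) and the standard library are available. Lean on these libraries where they do the work, as an engineer would, in place of code of your own. Each camera call takes 0.05 s, during which the arm holds its last target. There are 200 camera calls.

### The job

Raise the saddle of the green ratchet stand until the second of its rungs to come up has gone past the red pawl and the pawl has dropped back in under it, then let the saddle down gently so that this rung sits on the pawl and the stand holds by itself, about level with the fixed rest beside it. Then pick up the square limewood blank and lay it gently in both saddles, marked face up, down on both saddle floors and sticking out about evenly at the two ends. Do not drop or ram anything onto the pawl or the saddles, and leave the glue, tub, chisel and tape where they are.

Things in the scene. Friction and masses are not known exactly. Their poses are not given: they have to be found in the camera images.
- stand: Green ratchet stand bolted to the bench: foot plate 110 x 110 mm, slotted column 23 x 55 mm, top at 150 mm. Origin: under the foot plate's centre; z up, x to the pawl side, y in the line of the work (the rest is 240 mm away in -y). The pawl's bracket on its +x face, out to x = 45 mm, is bolted through slotted holes: its height, so that of the seats, is off by up to 9 mm up or down, unmeasured.
- post: Loose post in the column, 1.5 mm play, 0.45 to 0.75 kg: steel ladder strip with 3 round rungs 30 mm apart and a saddle on top. Origin: centre of its foot, axes as the stand's. Starts fully down, 8 mm above the stand's origin. Seated on rung 1, 2 or 3 it is 35, 65 or 95 mm (each +-9 mm) higher. The pawl may take 25 N at most, jolts included, and a free drop of 1 mm onto it is already too much.
- saddle_top (a point): Centre of the post's beech saddle floor, 174 mm above the post's origin. The saddle block is 60 mm in x, 40 mm in y, 20 mm deep below this floor (its underside 12 mm above the column's top when down); its flat ends (+y, -y, 40 mm apart) can be pinched from above. Floor 45 mm wide between outward leaning horns, tips 23 mm above it, 70 mm over their backs.
- pawl (a joint): Swing of the red gravity pawl (16 mm wide) on the stand's +x face, rad: 0 = fallen in; a rising rung pushes it up and out to about 0.45; when the rung is 8 mm above its seat the pawl falls back in under it. From 10 mm above the seat the next rung starts to lift the pawl again, which does no harm: it falls in as the post is lowered. The post is clear of the pawl for its first 3 mm.
- rest: Green fixed rest bolted to the bench: foot plate 110 x 90 mm and a beech saddle like the stand's, 40 mm long in y. Origin: under the foot plate's centre, axes parallel to the stand's; saddle floor 247 mm above it, horn tips 270 mm. Neither saddle may take over 30 N from the blank, jolts included.
- blank: Squared limewood carving blank 36 x 340 x 36 mm (long in y), 0.17 to 0.29 kg, pencil lines on its upper face, lying on the bench on the robot's side of stand and rest, roughly parallel to their line. Origin: centre of its underside; z up.
- glue: Yellow glue bottle, 68 mm across and 200 mm tall, standing; origin: centre of its underside. Leave it alone.
- tub: White round tub with a blue lid, 90 mm across and 95 mm tall, standing; origin: centre of its underside. Leave it alone.
- chisel: Chisel with a wooden handle, 220 mm long, lying on the bench; origin: under its middle, x along it towards the blade. Leave it alone.
- tape: Blue ring of tape, 96 mm across, 25 mm high, lying flat; origin: centre of its underside. Leave it alone.
Not all that is in view belongs to the job. Of the things that look like the post, the smaller one is meant. Leave any black look-alike of the stand alone.

How it is judged:
By the outcome, as a careful person would: the job done as asked, in the order asked, and still so for the second after the job is handed in, with the robot touching nothing.
It also fails if it takes over 66 s, if anything falls off the work surface, if the arm or the gripper's body presses on something with over 40 N, if the wrist force passes 120 N, or if a joint passes its speed limit or range.

## Working session

There is one attempt and no reset: what is moved stays moved. The work goes in short steps, Python scripts to look and compute and a tool call to move; the robot and the scene stay as the last step left them, time stands still between calls to the robot, and variables do not carry over. Pictures are saved under pics/ and viewed, at most 13 in all, crops included, and the job is handed in when it is done.

Besides the shell and the picture viewer there is one more tool, called after "Emit:" as name(argument=value, ...), one argument or row to a line, values as JSON. apply_moves: Moves the arm, as the interface text tells. Shifts and turns lie within -1 to 1; 1 stands for 250 mm of shift or 30 degrees of turn. Its arguments: {"type":"object","properties":{"steps":{"type":"array"},"jaw":{"type":"number"},"newtons":{"type":"number"}},"required":["steps"]}

```bash
mkdir -p pics
python3 - <<'E'
from station import *
import cv2
s=get_state(); print({k:s[k] for k in('t','eef_pos','ee_rot','force','width')})
try: print(hold_point_z)
except Exception as e: print(e, [k for k in s])
for n in("side","top"):
    cv2.imwrite(f"pics/{n}0.png",grab_frame(n)); print(n,camera_model(n))
E
ls
```

```text
{'t': 0.0, 'eef_pos': array([0.19921471, 0.64442386, 0.22561846]), 'ee_rot': array([ 3.13994649e+00, -1.20728168e-04, -2.99905063e-01]), 'force': array([-0.36462777, -0.59083054, -0.10001945]), 'width': 0.08793445529066787}
0.0188
side {'fx': 389.7364326976946, 'fy': 389.7364326976946, 'cx': 279.7079811106484, 'cy': 210.4260786560498, 'xyz': array([0.52991856, 0.72848404, 0.60242525]), 'rotation': array([-2.15228725,  0.00410434, -3.02598232])}
top {'fx': 456.03832130080167, 'fy': 456.03832130080167, 'cx': 277.82274611107465, 'cy': 205.35113310688558, 'xyz': array([0.4954937 , 0.02319656, 1.19739472]), 'rotation': array([-3.05725603,  0.01592457, -1.54139943])}
pics
```

View pics/side0.png

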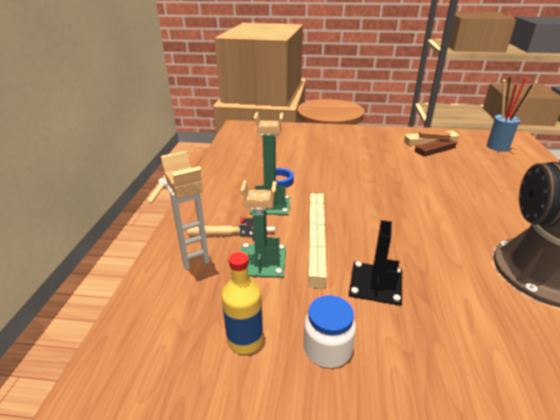

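View pics/top0.png

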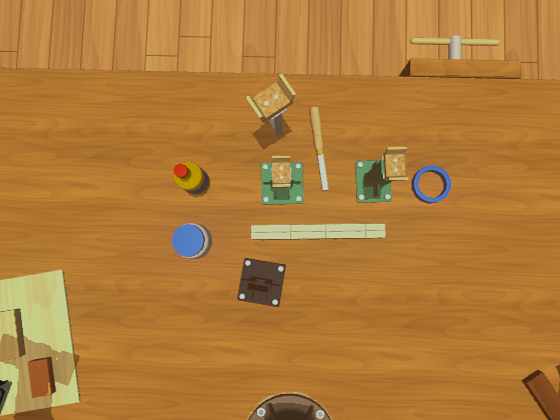

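The side view shows the stand (260,240), rest (270,170), blank (317,240), a black decoy (377,285), and a larger ladder look-alike (190,210). In the top view the stand foot is at (281,183) with its saddle at (281,172). The rest saddle is at (396,164), and the blank runs from (251,232) to (385,231).

```bash
cat > h.py <<'E'
from station import *
import cv2, numpy as np
from scipy.spatial.transform import Rotation as R
def ray(cam,px,z):
    c=camera_model(cam) if isinstance(cam,str) else cam
    d=R.from_euler('xyz',c['rotation']).apply([(px[0]-c['cx'])/c['fx'],(px[1]-c['cy'])/c['fy'],1])
    p=np.array(c['xyz']); return p+d*(z-p[2])/d[2]
def proj(cam,P):
    c=camera_model(cam) if isinstance(cam,str) else cam
    v=R.from_euler('xyz',c['rotation']).inv().apply(np.array(P)-c['xyz'])
    return np.array([c['cx']+c['fx']*v[0]/v[2],c['cy']+c['fy']*v[1]/v[2]])
E
python3 - <<'E'
from h import *
im=cv2.imread('pics/top0.png'); hsv=cv2.cvtColor(im,cv2.COLOR_BGR2HSV)
def reg(mask,box):
    m=np.zeros_like(mask);x0,y0,x1,y1=box;m[y0:y1,x0:x1]=mask[y0:y1,x0:x1]
    n,l,st,c=cv2.connectedComponentsWithStats(m); 
    return np.argwhere(m>0)[:,::-1].astype(np.float32)
g=cv2.inRange(hsv,(60,60,20),(95,255,200))
for nm,box in(('stand',(255,155,310,210)),('rest',(350,155,394,208))):
    p=reg(g,box); r=cv2.minAreaRect(p); print(nm,r,[ray('top',q,0.006)[:2].round(4) for q in cv2.boxPoints(r)], ray('top',r[0],.006).round(4))
print(hsv[232,270],hsv[231,340],hsv[236,300],hsv[245,300],hsv[172,281])
b=cv2.inRange(hsv,(18,25,140),(40,130,255)); p=reg(b,(245,215,395,250)); r=cv2.minAreaRect(p)
print('blank',r,[ray('top',q,0.036)[:2].round(4) for q in cv2.boxPoints(r)],ray('top',r[0],.036).round(4))
print('saddle px', ray('top',(281,174),.182).round(4),'rest',ray('top',(396.5,164),.247).round(4))
c=np.hstack([cv2.resize(im[145:220,245:320],None,fx=5,fy=5,interpolation=2),cv2.resize(im[140:215,345:420],None,fx=5,fy=5,interpolation=2)])
cv2.imwrite('pics/c1.png',c)
E
```

```text
stand ((282.0, 183.0), (40.0, 40.0), 90.0) [array([0.7068, 0.0903]), array([ 0.7096, -0.0154]), array([ 0.6036, -0.018 ]), array([0.6006, 0.0868])] [0.655  0.0359 0.006 ]
rest ((373.0242919921875, 180.7060546875), (40.56209945678711, 33.1527099609375), 88.02507019042969) [array([ 0.7187, -0.1569]), array([ 0.724 , -0.2438]), array([ 0.6168, -0.2484]), array([ 0.6114, -0.1621])] [ 0.6675 -0.2028  0.006 ]
[ 28  56 174] [ 20  91 165] [ 35  56 204] [ 16 178 173] [ 20 140 200]
blank ((317.99639892578125, 230.74310302734375), (14.34583854675293, 134.18150329589844), 89.20427703857422) [array([0.5422, 0.112 ]), array([ 0.5567, -0.2287]), array([ 0.5204, -0.2295]), array([0.5058, 0.1102])] [ 0.5313 -0.0594  0.036 ]
saddle px [0.6517 0.0368 0.182 ] rest [ 0.6694 -0.2058  0.247 ]
```

View pics/c1.png

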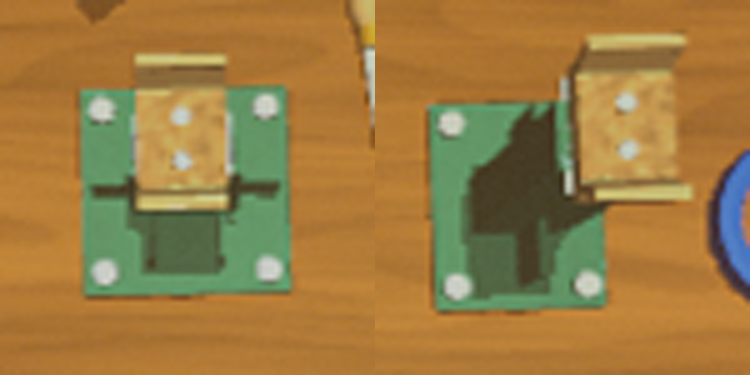

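Emit:
apply_moves(
  steps=[
    {"translation":[0.03,-0.03,0.1],"rotation":[0,0,0]},
    {"translation":[0.1,-0.1,0.25],"rotation":[0,0,0.03]},
    {"translation":[0.2,-0.2,0.4],"rotation":[0,0,0.1]},
    {"translation":[0.3,-0.32,0.48],"rotation":[0,0,0.2]},
    {"translation":[0.4,-0.44,0.5],"rotation":[0,0,0.3]},
    {"translation":[0.5,-0.56,0.5],"rotation":[0,0,0.4]},
    {"translation":[0.6,-0.68,0.5],"rotation":[0,0,0.5]},
    {"translation":[0.7,-0.8,0.5],"rotation":[0,0,0.6]},
    {"translation":[0.8,-0.9,0.5],"rotation":[0,0,0.65]},
    {"translation":[0.9,-1.0,0.5],"rotation":[0,0,0.67]},
  ],
  jaw=-1,
)

```text
t: 0.93
eef_pos: [0.4253, 0.3928, 0.3517]
ee_rot: [-3.141, -0.0, 0.053]
force: [1.0, -0.1, -0.1]
width: 0.0875
gripper_force: 0.0
```

Emit:
apply_moves(
  steps=[
    {"translation":[0.1,-0.12,0],"rotation":[0,0,0]},
    {"translation":[0.2,-0.25,0],"rotation":[0,0,0]},
    {"translation":[0.3,-0.38,0],"rotation":[0,0,0]},
    {"translation":[0.4,-0.51,0],"rotation":[0,0,0]},
    {"translation":[0.5,-0.64,0],"rotation":[0,0,0]},
    {"translation":[0.6,-0.76,0],"rotation":[0,0,0]},
    {"translation":[0.7,-0.86,0],"rotation":[0,0,0]},
    {"translation":[0.8,-0.94,0],"rotation":[0,0,0]},
    {"translation":[0.86,-0.98,0],"rotation":[0,0,0]},
    {"translation":[0.9,-1.0,0],"rotation":[0,0,0]},
  ],
)

```text
t: 1.77
eef_pos: [0.6506, 0.1428, 0.3504]
ee_rot: [3.141, 0.002, 0.049]
force: [-0.1, 1.1, -0.5]
width: 0.0877
gripper_force: 0.0
```

Emit:
apply_moves(
  steps=[
    {"translation":[0,-0.08,0],"rotation":[0,0,0]},
    {"translation":[0.01,-0.18,0],"rotation":[0,0,0]},
    {"translation":[0.02,-0.28,0],"rotation":[0,0,0]},
    {"translation":[0.02,-0.36,0],"rotation":[0,0,0]},
    {"translation":[0.02,-0.41,0],"rotation":[0,0,0]},
    {"translation":[0.02,-0.432,0],"rotation":[0,0,0]},
    {"translation":[0.02,-0.432,0],"rotation":[0,0,0]},
    {"translation":[0.02,-0.432,0],"rotation":[0,0,0]},
    {"translation":[0.02,-0.432,0],"rotation":[0,0,0]},
    {"translation":[0.02,-0.432,0],"rotation":[0,0,0]},
  ],
)

```text
t: 2.6
eef_pos: [0.6543, 0.038, 0.3515]
ee_rot: [-3.141, 0.0, 0.052]
force: [-0.7, -0.4, -0.0]
width: 0.0881
gripper_force: 0.0
```

Run:
```python
from h import *
import json
s=get_state(); c=camera_model('wrist'); im=grab_frame('wrist')
print(s['t'],s['eef_pos'],s['ee_rot'],c)
json.dump({k:(list(v) if hasattr(v,'__len__') else v) for k,v in c.items()},open('w1.json','w'))
cv2.imwrite('pics/w1.png',im)
```

```text
2.6 [0.65433602 0.03796399 0.35147148] [-3.14146941e+00  7.74521953e-05  5.21715931e-02] {'fx': 373.18311048907543, 'fy': 373.18311048907543, 'cx': 279.09321235610446, 'cy': 212.88540530686882, 'xyz': array([0.72538147, 0.03953693, 0.50925597]), 'rotation': array([ 2.86755170e+00,  4.91713101e-04, -1.51857092e+00])}
```

View pics/w1.png

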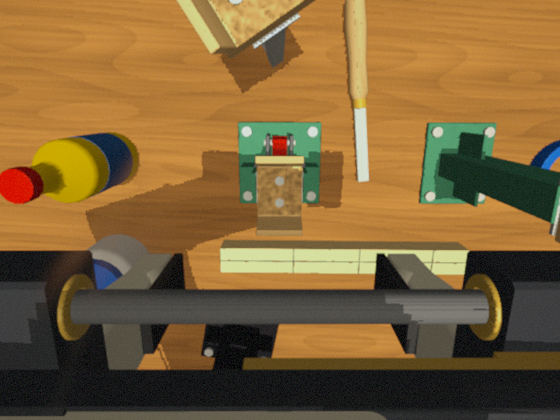

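The wrist picture shows the small saddle at about (280,192), with its flat ends at columns 257 and 302. The red pawl is at (280,147) behind it. The blank's top face spans (221,241) to (467,274).

Run:
```python
from h import *
import json
c=json.load(open('w1.json'))
for n,p,z in [('end+y',(257,192),.182),('end-y',(302,192),.182),('screw1',(280,182),.182),('screw2',(280,202),.182),('bolt',(247,131),.008),('bolt',(313,131),.008),('bolt',(248,196),.008),('bolt',(310,196),.008),
 ('blk fl',(221,241),.036),('blk fr',(464,247),.036),('blk nl',(221,271),.036),('blk nr',(466,274),.036)]:
    print(n,ray(c,p,z).round(4))
```

```text
end+y [0.6519 0.0557 0.182 ]
end-y [0.654  0.0154 0.182 ]
screw1 [0.6621 0.0356 0.182 ]
screw2 [0.6437 0.0346 0.182 ]
bolt [0.6941 0.0804 0.008 ]
bolt [ 0.6986 -0.0062  0.008 ]
bolt [0.6065 0.0765 0.008 ]
bolt [ 0.611  -0.0088  0.008 ]
blk fl [0.5492 0.1089 0.036 ]
blk fr [ 0.5578 -0.2193  0.036 ]
blk nl [0.5053 0.1084 0.036 ]
blk nr [ 0.5185 -0.2294  0.036 ]
```

Emit:
apply_moves(
  steps=[
    {"translation":[-0.004,-0.006,-0.08],"rotation":[0,0,0]},
    {"translation":[-0.004,-0.006,-0.2],"rotation":[0,0,0]},
    {"translation":[-0.004,-0.006,-0.32],"rotation":[0,0,0]},
    {"translation":[-0.004,-0.006,-0.44],"rotation":[0,0,0]},
    {"translation":[-0.004,-0.006,-0.55],"rotation":[0,0,0]},
    {"translation":[-0.004,-0.006,-0.65],"rotation":[0,0,0]},
    {"translation":[-0.004,-0.006,-0.72],"rotation":[0,0,0]},
    {"translation":[-0.004,-0.006,-0.76],"rotation":[0,0,0]},
    {"translation":[-0.004,-0.006,-0.785],"rotation":[0,0,0]},
    {"translation":[-0.004,-0.006,-0.785],"rotation":[0,0,0]},
  ],
)

```text
t: 3.48
eef_pos: [0.6531, 0.0357, 0.1544]
ee_rot: [3.141, 0.001, 0.051]
force: [-0.2, 0.8, -0.4]
width: 0.0874
gripper_force: 0.0
```

Emit:
apply_moves(
  steps=[
    {"translation":[0,0,0],"rotation":[0,0,0]},
    {"translation":[0,0,0],"rotation":[0,0,0]},
    {"translation":[0,0,0],"rotation":[0,0,0]},
    {"translation":[0,0,0],"rotation":[0,0,0]},
    {"translation":[0,0,0],"rotation":[0,0,0]},
    {"translation":[0,0,0],"rotation":[0,0,0]},
    {"translation":[0,0,0],"rotation":[0,0,0]},
    {"translation":[0,0,0],"rotation":[0,0,0]},
    {"translation":[0,0,0],"rotation":[0,0,0]},
    {"translation":[0,0,0],"rotation":[0,0,0]},
  ],
  jaw=1,
  newtons=25,
)

```text
t: 4.32
eef_pos: [0.6536, 0.0362, 0.1556]
ee_rot: [-3.141, -0.001, 0.051]
force: [-0.7, 5.5, 2.4]
width: 0.0435
gripper_force: 25.0
```

Run:
```python
from h import *
s=get_state();print(s['width'],s['gripper_force'],s['force'],s['eef_pos'])
im=grab_frame('wrist'); s=get_state();print(s['width'],s['force']); cv2.imwrite('pics/w2.png',im)
im=grab_frame('side'); cv2.imwrite('pics/s2.png',im)
a=cv2.resize(im[150:310,200:330],None,fx=3.5,fy=3.5)
cv2.imwrite('pics/s2c.png',a)
```

```text
0.043491323634598504 25.008257925510406 [-0.6554482   5.48104492  2.44590804] [0.65363457 0.03620726 0.1555619 ]
0.04364317841914331 [-0.26680268  5.86915531  1.70808958]
```

View pics/s2c.png

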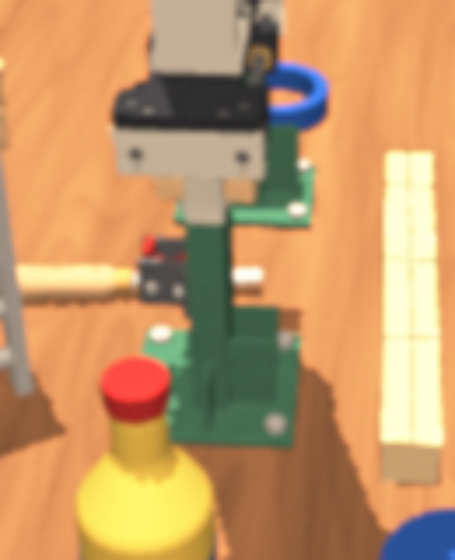

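Emit:
apply_moves(
  steps=[
    {"translation":[0,0.002,0.0],"rotation":[0,0,0]},
    {"translation":[0,0.002,0.006],"rotation":[0,0,0]},
    {"translation":[0,0.002,0.016],"rotation":[0,0,0]},
    {"translation":[0,0.002,0.028],"rotation":[0,0,0]},
    {"translation":[0,0.002,0.042],"rotation":[0,0,0]},
    {"translation":[0,0.002,0.056],"rotation":[0,0,0]},
    {"translation":[0,0.002,0.07],"rotation":[0,0,0]},
    {"translation":[0,0.002,0.084],"rotation":[0,0,0]},
    {"translation":[0,0.002,0.098],"rotation":[0,0,0]},
    {"translation":[0,0.002,0.112],"rotation":[0,0,0]},
  ],
)

```text
t: 5.25
eef_pos: [0.6532, 0.0358, 0.1837]
ee_rot: [-3.142, 0.0, 0.051]
force: [-0.8, 4.2, -9.6]
width: 0.0433
gripper_force: 25.0
```

Emit:
apply_moves(
  steps=[
    {"translation":[0,0,0.012],"rotation":[0,0,0]},
    {"translation":[0,0,0.024],"rotation":[0,0,0]},
    {"translation":[0,0,0.036],"rotation":[0,0,0]},
    {"translation":[0,0,0.048],"rotation":[0,0,0]},
    {"translation":[0,0,0.06],"rotation":[0,0,0]},
    {"translation":[0,0,0.072],"rotation":[0,0,0]},
    {"translation":[0,0,0.084],"rotation":[0,0,0]},
    {"translation":[0,0,0.096],"rotation":[0,0,0]},
    {"translation":[0,0,0.108],"rotation":[0,0,0]},
    {"translation":[0,0,0.112],"rotation":[0,0,0]},
  ],
)

```text
t: 6.08
eef_pos: [0.6536, 0.0356, 0.2121]
ee_rot: [3.141, -0.001, 0.051]
force: [-0.1, 1.3, -7.6]
width: 0.0438
gripper_force: 25.0
```

Emit:
apply_moves(
  steps=[
    {"translation":[0,0,0.012],"rotation":[0,0,0]},
    {"translation":[0,0,0.024],"rotation":[0,0,0]},
    {"translation":[0,0,0.036],"rotation":[0,0,0]},
    {"translation":[0,0,0.048],"rotation":[0,0,0]},
    {"translation":[0,0,0.06],"rotation":[0,0,0]},
    {"translation":[0,0,0.072],"rotation":[0,0,0]},
    {"translation":[0,0,0.084],"rotation":[0,0,0]},
    {"translation":[0,0,0.096],"rotation":[0,0,0]},
    {"translation":[0,0,0.108],"rotation":[0,0,0]},
    {"translation":[0,0,0.112],"rotation":[0,0,0]},
  ],
)

```text
t: 6.92
eef_pos: [0.6536, 0.0358, 0.24]
ee_rot: [3.142, -0.001, 0.051]
force: [-0.9, 0.2, -7.1]
width: 0.0434
gripper_force: 25.0
```

Run:
```python
from h import *
im=grab_frame('side'); cv2.imwrite('pics/s3.png',im)
s=get_state();print(s['t'],s['eef_pos'],s['force'],s['width'])
a=cv2.resize(im[140:300,200:330],None,fx=3.5,fy=3.5)
cv2.imwrite('pics/s3c.png',a)
```

```text
6.9667 [0.65359685 0.03581394 0.2400199 ] [ 0.15701744 -0.05615959 -7.12580877] 0.04324110830202646
```

View pics/s3c.png

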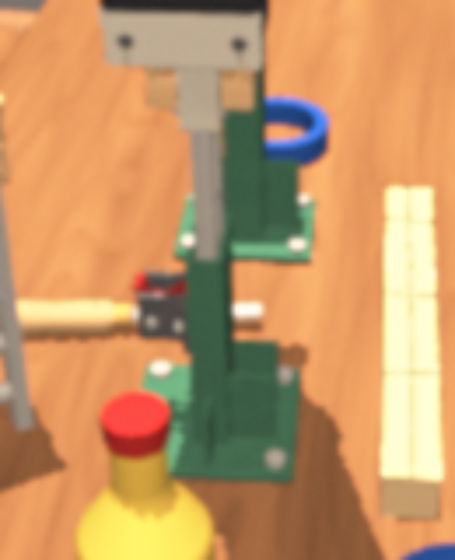

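The post is up, with the saddle at (200,95) in the crop, and the pawl is visible at (160,285). I'll lower it slowly and watch the force.

Emit:
apply_moves(
  steps=[
    {"translation":[0,0,-0.004],"rotation":[0,0,0]},
    {"translation":[0,0,-0.008],"rotation":[0,0,0]},
    {"translation":[0,0,-0.012],"rotation":[0,0,0]},
    {"translation":[0,0,-0.016],"rotation":[0,0,0]},
    {"translation":[0,0,-0.02],"rotation":[0,0,0]},
    {"translation":[0,0,-0.024],"rotation":[0,0,0]},
    {"translation":[0,0,-0.028],"rotation":[0,0,0]},
    {"translation":[0,0,-0.032],"rotation":[0,0,0]},
    {"translation":[0,0,-0.035],"rotation":[0,0,0]},
    {"translation":[0,0,-0.036],"rotation":[0,0,0]},
  ],
  newtons=15,
)

```text
t: 7.8
eef_pos: [0.6533, 0.0359, 0.2301]
ee_rot: [3.142, 0.0, 0.051]
force: [0.5, 0.8, -7.1]
width: 0.0437
gripper_force: 15.0
```

Emit:
apply_moves(
  steps=[
    {"translation":[0,0,-0.001],"rotation":[0,0,0]},
    {"translation":[0,0,-0.002],"rotation":[0,0,0]},
    {"translation":[0,0,-0.003],"rotation":[0,0,0]},
    {"translation":[0,0,-0.004],"rotation":[0,0,0]},
    {"translation":[0,0,-0.005],"rotation":[0,0,0]},
    {"translation":[0,0,-0.006],"rotation":[0,0,0]},
    {"translation":[0,0,-0.006],"rotation":[0,0,0]},
    {"translation":[0,0,-0.006],"rotation":[0,0,0]},
    {"translation":[0,0,-0.006],"rotation":[0,0,0]},
    {"translation":[0,0,-0.006],"rotation":[0,0,0]},
  ],
)

```text
t: 8.63
eef_pos: [0.6533, 0.0359, 0.2288]
ee_rot: [-3.142, 0.0, 0.051]
force: [1.0, -1.0, -8.0]
width: 0.0434
gripper_force: 15.0
```

Emit:
apply_moves(
  steps=[
    {"translation":[0,0,-0.001],"rotation":[0,0,0]},
    {"translation":[0,0,-0.002],"rotation":[0,0,0]},
    {"translation":[0,0,-0.003],"rotation":[0,0,0]},
    {"translation":[0,0,-0.004],"rotation":[0,0,0]},
    {"translation":[0,0,-0.005],"rotation":[0,0,0]},
    {"translation":[0,0,-0.006],"rotation":[0,0,0]},
    {"translation":[0,0,-0.006],"rotation":[0,0,0]},
    {"translation":[0,0,-0.006],"rotation":[0,0,0]},
    {"translation":[0,0,-0.006],"rotation":[0,0,0]},
    {"translation":[0,0,-0.006],"rotation":[0,0,0]},
  ],
)

```text
t: 9.47
eef_pos: [0.6533, 0.0359, 0.2273]
ee_rot: [3.142, 0.0, 0.051]
force: [-1.1, 0.5, -8.6]
width: 0.0436
gripper_force: 15.0
```

Emit:
apply_moves(
  steps=[
    {"translation":[0,0,-0.001],"rotation":[0,0,0]},
    {"translation":[0,0,-0.002],"rotation":[0,0,0]},
    {"translation":[0,0,-0.003],"rotation":[0,0,0]},
    {"translation":[0,0,-0.004],"rotation":[0,0,0]},
    {"translation":[0,0,-0.005],"rotation":[0,0,0]},
    {"translation":[0,0,-0.006],"rotation":[0,0,0]},
    {"translation":[0,0,-0.006],"rotation":[0,0,0]},
    {"translation":[0,0,-0.006],"rotation":[0,0,0]},
    {"translation":[0,0,-0.006],"rotation":[0,0,0]},
    {"translation":[0,0,-0.006],"rotation":[0,0,0]},
  ],
)

```text
t: 10.3
eef_pos: [0.6534, 0.0358, 0.2258]
ee_rot: [3.142, -0.0, 0.051]
force: [-1.6, 0.2, -6.4]
width: 0.0435
gripper_force: 15.0
```

Emit:
apply_moves(
  steps=[
    {"translation":[0,0,-0.001],"rotation":[0,0,0]},
    {"translation":[0,0,-0.002],"rotation":[0,0,0]},
    {"translation":[0,0,-0.003],"rotation":[0,0,0]},
    {"translation":[0,0,-0.004],"rotation":[0,0,0]},
    {"translation":[0,0,-0.005],"rotation":[0,0,0]},
    {"translation":[0,0,-0.006],"rotation":[0,0,0]},
    {"translation":[0,0,-0.006],"rotation":[0,0,0]},
    {"translation":[0,0,-0.006],"rotation":[0,0,0]},
    {"translation":[0,0,-0.006],"rotation":[0,0,0]},
    {"translation":[0,0,-0.006],"rotation":[0,0,0]},
  ],
)

```text
t: 11.13
eef_pos: [0.6534, 0.0359, 0.2243]
ee_rot: [3.142, 0.0, 0.051]
force: [0.2, 0.6, -7.5]
width: 0.0437
gripper_force: 15.0
```

Emit:
apply_moves(
  steps=[
    {"translation":[0,0,-0.001],"rotation":[0,0,0]},
    {"translation":[0,0,-0.002],"rotation":[0,0,0]},
    {"translation":[0,0,-0.003],"rotation":[0,0,0]},
    {"translation":[0,0,-0.004],"rotation":[0,0,0]},
    {"translation":[0,0,-0.005],"rotation":[0,0,0]},
    {"translation":[0,0,-0.006],"rotation":[0,0,0]},
    {"translation":[0,0,-0.006],"rotation":[0,0,0]},
    {"translation":[0,0,-0.006],"rotation":[0,0,0]},
    {"translation":[0,0,-0.006],"rotation":[0,0,0]},
    {"translation":[0,0,-0.006],"rotation":[0,0,0]},
  ],
)

```text
t: 11.97
eef_pos: [0.6534, 0.0359, 0.2228]
ee_rot: [-3.142, -0.0, 0.051]
force: [-0.6, 0.4, -7.7]
width: 0.0437
gripper_force: 15.0
```

Emit:
apply_moves(
  steps=[
    {"translation":[0,0,-0.001],"rotation":[0,0,0]},
    {"translation":[0,0,-0.002],"rotation":[0,0,0]},
    {"translation":[0,0,-0.003],"rotation":[0,0,0]},
    {"translation":[0,0,-0.004],"rotation":[0,0,0]},
    {"translation":[0,0,-0.005],"rotation":[0,0,0]},
    {"translation":[0,0,-0.006],"rotation":[0,0,0]},
    {"translation":[0,0,-0.006],"rotation":[0,0,0]},
    {"translation":[0,0,-0.006],"rotation":[0,0,0]},
    {"translation":[0,0,-0.006],"rotation":[0,0,0]},
    {"translation":[0,0,-0.006],"rotation":[0,0,0]},
  ],
)

```text
t: 12.8
eef_pos: [0.6534, 0.0358, 0.2213]
ee_rot: [3.142, -0.0, 0.051]
force: [-0.3, -0.1, -7.0]
width: 0.0438
gripper_force: 15.0
```

Emit:
apply_moves(
  steps=[
    {"translation":[0,0,-0.001],"rotation":[0,0,0]},
    {"translation":[0,0,-0.002],"rotation":[0,0,0]},
    {"translation":[0,0,-0.003],"rotation":[0,0,0]},
    {"translation":[0,0,-0.004],"rotation":[0,0,0]},
    {"translation":[0,0,-0.005],"rotation":[0,0,0]},
    {"translation":[0,0,-0.006],"rotation":[0,0,0]},
    {"translation":[0,0,-0.006],"rotation":[0,0,0]},
    {"translation":[0,0,-0.006],"rotation":[0,0,0]},
    {"translation":[0,0,-0.006],"rotation":[0,0,0]},
    {"translation":[0,0,-0.006],"rotation":[0,0,0]},
  ],
)

```text
t: 13.63
eef_pos: [0.6534, 0.0358, 0.2198]
ee_rot: [3.142, -0.0, 0.051]
force: [-0.2, 0.1, -7.8]
width: 0.0439
gripper_force: 15.0
```

Emit:
apply_moves(
  steps=[
    {"translation":[0,0,-0.001],"rotation":[0,0,0]},
    {"translation":[0,0,-0.002],"rotation":[0,0,0]},
    {"translation":[0,0,-0.003],"rotation":[0,0,0]},
    {"translation":[0,0,-0.004],"rotation":[0,0,0]},
    {"translation":[0,0,-0.005],"rotation":[0,0,0]},
    {"translation":[0,0,-0.006],"rotation":[0,0,0]},
    {"translation":[0,0,-0.006],"rotation":[0,0,0]},
    {"translation":[0,0,-0.006],"rotation":[0,0,0]},
    {"translation":[0,0,-0.006],"rotation":[0,0,0]},
    {"translation":[0,0,-0.006],"rotation":[0,0,0]},
  ],
)

```text
t: 14.47
eef_pos: [0.6534, 0.0359, 0.2183]
ee_rot: [3.142, -0.0, 0.051]
force: [-0.0, -0.2, -7.3]
width: 0.0439
gripper_force: 15.0
```

Emit:
apply_moves(
  steps=[
    {"translation":[0,0,-0.001],"rotation":[0,0,0]},
    {"translation":[0,0,-0.002],"rotation":[0,0,0]},
    {"translation":[0,0,-0.003],"rotation":[0,0,0]},
    {"translation":[0,0,-0.004],"rotation":[0,0,0]},
    {"translation":[0,0,-0.005],"rotation":[0,0,0]},
    {"translation":[0,0,-0.006],"rotation":[0,0,0]},
    {"translation":[0,0,-0.006],"rotation":[0,0,0]},
    {"translation":[0,0,-0.006],"rotation":[0,0,0]},
    {"translation":[0,0,-0.006],"rotation":[0,0,0]},
    {"translation":[0,0,-0.006],"rotation":[0,0,0]},
  ],
)

```text
t: 15.3
eef_pos: [0.6538, 0.0359, 0.2176]
ee_rot: [3.142, -0.001, 0.051]
force: [-1.3, 0.2, 1.4]
width: 0.0434
gripper_force: 15.0
```

The force swung from about -7.5 to +1.4 N at a lift of about 62.5 mm, so the rung is seated. I'll release and retreat.

Emit:
apply_moves(
  steps=[
    {"translation":[0,0,0],"rotation":[0,0,0]},
    {"translation":[0,0,0],"rotation":[0,0,0]},
    {"translation":[0,0,0],"rotation":[0,0,0]},
    {"translation":[0,0,0],"rotation":[0,0,0]},
    {"translation":[0,0,0],"rotation":[0,0,0]},
    {"translation":[0,0,0],"rotation":[0,0,0]},
    {"translation":[0,0,0],"rotation":[0,0,0]},
    {"translation":[0,0,0],"rotation":[0,0,0]},
    {"translation":[0,0,0],"rotation":[0,0,0]},
    {"translation":[0,0,0],"rotation":[0,0,0]},
  ],
  jaw=-1,
)

```text
t: 16.13
eef_pos: [0.6534, 0.0359, 0.2168]
ee_rot: [3.142, 0.0, 0.051]
force: [0.1, 0.6, -0.4]
width: 0.0873
gripper_force: 0.0
```

Emit:
apply_moves(
  steps=[
    {"translation":[0,0,0.02],"rotation":[0,0,0]},
    {"translation":[0,0,0.06],"rotation":[0,0,0]},
    {"translation":[0,0,0.12],"rotation":[0,0,0]},
    {"translation":[0,0,0.2],"rotation":[0,0,0]},
    {"translation":[0,0,0.28],"rotation":[0,0,0]},
    {"translation":[0,0,0.36],"rotation":[0,0,0]},
    {"translation":[0,0,0.44],"rotation":[0,0,0]},
    {"translation":[0,0,0.49],"rotation":[0,0,0]},
    {"translation":[0,0,0.52],"rotation":[0,0,0]},
    {"translation":[0,0,0.52],"rotation":[0,0,0]},
  ],
)

```text
t: 16.97
eef_pos: [0.654, 0.0358, 0.3496]
ee_rot: [-3.141, -0.004, 0.051]
force: [0.6, -0.2, 0.7]
width: 0.0875
gripper_force: 0.0
```

Run:
```python
from h import *
s=get_state();print(s['t'],s['eef_pos'],s['force'],s['width'])
im=grab_frame('side'); cv2.imwrite('pics/s4.png',im)
a=cv2.resize(im[100:300,200:340],None,fx=3,fy=3)
t=grab_frame('top'); cv2.imwrite('pics/t4.png',t)
cv2.imwrite('pics/s4c.png',np.hstack([a,cv2.resize(t[145:260,240:335],(int(95*600/115),600))[:, :380]]))
```

```text
16.9667 [0.65400253 0.03584591 0.34957894] [ 0.5983075  -0.19910218  0.68102901] 0.08754926420553232
```

View pics/s4c.png

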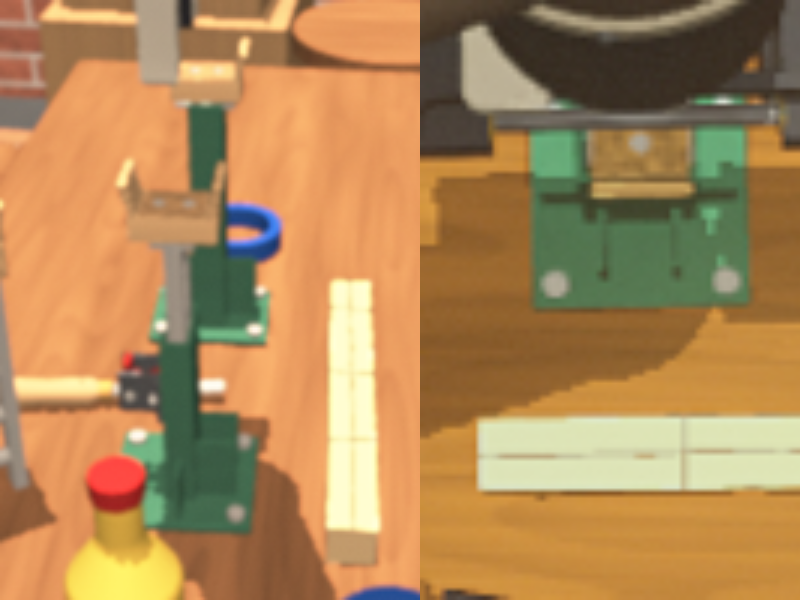

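The post holds by itself and the saddle sits raised near (175,215) in the crop. The blank is undisturbed, so I'll go to it next.

Emit:
apply_moves(
  steps=[
    {"translation":[-0.03,-0.02,0],"rotation":[0,0,-0.05]},
    {"translation":[-0.08,-0.06,0],"rotation":[0,0,-0.15]},
    {"translation":[-0.14,-0.11,0],"rotation":[0,0,-0.28]},
    {"translation":[-0.2,-0.16,0],"rotation":[0,0,-0.4]},
    {"translation":[-0.26,-0.21,0],"rotation":[0,0,-0.52]},
    {"translation":[-0.32,-0.26,0],"rotation":[0,0,-0.64]},
    {"translation":[-0.38,-0.3,0],"rotation":[0,0,-0.76]},
    {"translation":[-0.43,-0.34,0],"rotation":[0,0,-0.86]},
    {"translation":[-0.47,-0.37,0],"rotation":[0,0,-0.94]},
    {"translation":[-0.488,-0.384,0],"rotation":[0,0,-1]},
  ],
)

```text
t: 17.9
eef_pos: [0.5292, -0.0613, 0.3463]
ee_rot: [3.141, 0.001, -0.477]
force: [0.4, 0.2, 1.2]
width: 0.0874
gripper_force: 0.0
```

Emit:
apply_moves(
  steps=[
    {"translation":[0,0,-0.01],"rotation":[0,0,-0.1]},
    {"translation":[0,0,-0.03],"rotation":[0,0,-0.2]},
    {"translation":[0,0,-0.05],"rotation":[0,0,-0.3]},
    {"translation":[0,0,-0.08],"rotation":[0,0,-0.4]},
    {"translation":[0,0,-0.11],"rotation":[0,0,-0.5]},
    {"translation":[0,0,-0.14],"rotation":[0,0,-0.6]},
    {"translation":[0,0,-0.17],"rotation":[0,0,-0.7]},
    {"translation":[0,0,-0.2],"rotation":[0,0,-0.8]},
    {"translation":[0,0,-0.23],"rotation":[0,0,-0.9]},
    {"translation":[0,0,-0.26],"rotation":[0,0,-1]},
  ],
)

```text
t: 18.73
eef_pos: [0.5302, -0.0605, 0.2804]
ee_rot: [3.14, 0.001, -1.0]
force: [-0.6, -0.5, 0.1]
width: 0.0877
gripper_force: 0.0
```

Emit:
apply_moves(
  steps=[
    {"translation":[0,0,-0.03],"rotation":[0,0,-0.1]},
    {"translation":[0,0,-0.06],"rotation":[0,0,-0.22]},
    {"translation":[0,0,-0.09],"rotation":[0,0,-0.34]},
    {"translation":[0,0,-0.12],"rotation":[0,0,-0.46]},
    {"translation":[0,0,-0.15],"rotation":[0,0,-0.58]},
    {"translation":[0,0,-0.18],"rotation":[0,0,-0.7]},
    {"translation":[0,0,-0.21],"rotation":[0,0,-0.82]},
    {"translation":[0,0,-0.23],"rotation":[0,0,-0.92]},
    {"translation":[0,0,-0.24],"rotation":[0,0,-1]},
    {"translation":[0,0,-0.24],"rotation":[0,0,-1]},
  ],
)

```text
t: 19.57
eef_pos: [0.5298, -0.0605, 0.2202]
ee_rot: [3.139, -0.0, -1.523]
force: [-0.3, -0.5, 0.9]
width: 0.0878
gripper_force: 0.0
```

Run:
```python
from h import *
import json
s=get_state(); c=camera_model('wrist'); im=grab_frame('wrist')
print(s['t'],s['eef_pos'],s['ee_rot'],c['xyz'])
json.dump({k:(list(v) if hasattr(v,'__len__') else v) for k,v in c.items()},open('w5.json','w'))
cv2.imwrite('pics/w5.png',im)
```

```text
19.5667 [ 0.52980376 -0.06052949  0.22020353] [ 3.13866486e+00 -2.81562538e-04 -1.52312661e+00] [ 0.53214913 -0.13528521  0.37802186]
```

View pics/w5.png

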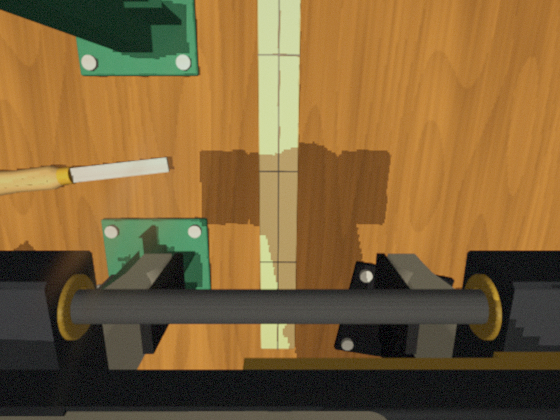

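The wrist view shows the blank vertical at columns 259–299, with cross lines at rows 54, 171 and 262 and its near end at row 348.

Run:
```python
from h import *
import json
c=json.load(open('w5.json'))
for p in [(258,54),(299.5,54),(258.5,120),(299,120),(260,171),(298,171),(260.5,262),(296.5,262),(261,348),(294,348)]: print(p,ray(c,p,.036).round(4))
```

```text
(258, 54) [ 0.551  -0.1788  0.036 ]
(299.5, 54) [ 0.5157 -0.1805  0.036 ]
(258.5, 120) [ 0.5487 -0.1244  0.036 ]
(299, 120) [ 0.5128 -0.1261  0.036 ]
(260, 171) [ 0.5459 -0.0788  0.036 ]
(298, 171) [ 0.5108 -0.0804  0.036 ]
(260.5, 262) [0.5423 0.0117 0.036 ]
(296.5, 262) [0.5068 0.01   0.036 ]
(261, 348) [0.5384 0.1098 0.036 ]
(294, 348) [0.5035 0.1083 0.036 ]
```

Emit:
apply_moves(
  steps=[
    {"translation":[0,0,-0.08],"rotation":[0,0,-0.01]},
    {"translation":[0,0,-0.2],"rotation":[0,0,-0.01]},
    {"translation":[0,0,-0.33],"rotation":[0,0,-0.01]},
    {"translation":[0,0,-0.46],"rotation":[0,0,-0.01]},
    {"translation":[0,0,-0.58],"rotation":[0,0,-0.01]},
    {"translation":[0,0,-0.68],"rotation":[0,0,-0.01]},
    {"translation":[0,0,-0.76],"rotation":[0,0,-0.01]},
    {"translation":[0,0,-0.81],"rotation":[0,0,-0.01]},
    {"translation":[0,0,-0.845],"rotation":[0,0,-0.01]},
    {"translation":[0,0,-0.845],"rotation":[0,0,-0.01]},
  ],
)

```text
t: 20.45
eef_pos: [0.5301, -0.0605, 0.0089]
ee_rot: [3.138, -0.001, -1.525]
force: [-1.1, 0.3, 0.2]
width: 0.0878
gripper_force: 0.0
```

Emit:
apply_moves(
  steps=[
    {"translation":[0,0,0],"rotation":[0,0,0]},
    {"translation":[0,0,0],"rotation":[0,0,0]},
    {"translation":[0,0,0],"rotation":[0,0,0]},
    {"translation":[0,0,0],"rotation":[0,0,0]},
    {"translation":[0,0,0],"rotation":[0,0,0]},
    {"translation":[0,0,0],"rotation":[0,0,0]},
    {"translation":[0,0,0],"rotation":[0,0,0]},
    {"translation":[0,0,0],"rotation":[0,0,0]},
    {"translation":[0,0,0],"rotation":[0,0,0]},
    {"translation":[0,0,0],"rotation":[0,0,0]},
  ],
  jaw=1,
  newtons=20,
)

```text
t: 21.28
eef_pos: [0.5312, -0.0601, 0.0106]
ee_rot: [3.141, -0.0, -1.525]
force: [-0.7, 0.5, 2.5]
width: 0.0363
gripper_force: 20.0
```

Emit:
apply_moves(
  steps=[
    {"translation":[0,0,0.02],"rotation":[0,0,0]},
    {"translation":[0,0,0.06],"rotation":[0,0,0]},
    {"translation":[0,0,0.14],"rotation":[0,0,0]},
    {"translation":[0,0,0.26],"rotation":[0,0,0]},
    {"translation":[0,0,0.4],"rotation":[0,0,0]},
    {"translation":[0,0,0.54],"rotation":[0,0,0]},
    {"translation":[0,0,0.68],"rotation":[0,0,0]},
    {"translation":[0,0,0.81],"rotation":[0,0,0]},
    {"translation":[0,0,0.92],"rotation":[0,0,0]},
    {"translation":[0,0,1.0],"rotation":[0,0,0]},
  ],
)

```text
t: 22.12
eef_pos: [0.5316, -0.0602, 0.2646]
ee_rot: [-3.138, 0.0, -1.525]
force: [2.2, 0.3, -1.8]
width: 0.0357
gripper_force: 20.0
```

Emit:
apply_moves(
  steps=[
    {"translation":[0,0,0.07],"rotation":[0,0,0]},
    {"translation":[0,0,0.14],"rotation":[0,0,0]},
    {"translation":[0,-0.01,0.19],"rotation":[0,0,0]},
    {"translation":[0.03,-0.03,0.21],"rotation":[0,0,0.01]},
    {"translation":[0.1,-0.05,0.22],"rotation":[0,0,0.01]},
    {"translation":[0.19,-0.07,0.22],"rotation":[0,0,0.01]},
    {"translation":[0.29,-0.08,0.22],"rotation":[0,0,0.01]},
    {"translation":[0.39,-0.09,0.22],"rotation":[0,0,0.01]},
    {"translation":[0.47,-0.095,0.22],"rotation":[-0.01,0,0.012]},
    {"translation":[0.515,-0.096,0.22],"rotation":[-0.02,0,0.012]},
  ],
)

```text
t: 22.95
eef_pos: [0.6618, -0.0848, 0.3139]
ee_rot: [3.139, -0.011, -1.519]
force: [-0.7, 0.2, -2.1]
width: 0.0359
gripper_force: 20.0
```

Run:
```python
from h import *
import json
grab_frame('top')
s=get_state(); c=camera_model('wrist'); im=grab_frame('wrist')
print(s['t'],s['eef_pos'],s['ee_rot'],s['force'],s['width'],c['xyz'])
json.dump({k:(list(v) if hasattr(v,'__len__') else v) for k,v in c.items()},open('w6.json','w'))
cv2.imwrite('pics/w6.png',im)
t=grab_frame('side'); cv2.imwrite('pics/s6.png',t)
cv2.imwrite('pics/ws6.png',np.hstack([im[:300,100:400],cv2.resize(t[90:265,190:350],(274,300))]))
```

```text
23.0 [ 0.66266389 -0.08451436  0.31334554] [ 3.13859132 -0.01151759 -1.51880194] [ 2.16875954  0.47102423 -1.3860481 ] 0.03603525655263083 [ 0.6652385  -0.1574929   0.47193641]
```

View pics/ws6.png

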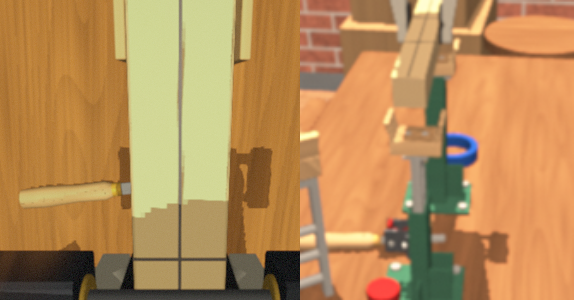

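The wrist crop shows the blank at columns 128–232 and the rest's horns at columns 114–252, so they are roughly centred. I'll compare them numerically.

Run:
```python
from h import *
import json
c=json.load(open('w6.json')); im=cv2.imread('pics/w6.png')
for p in [(214,58),(352,60)]: print('tip',ray(c,p,.270).round(4))
for p in [(228,58),(332,58),(231,180),(331,180)]: print('blk',ray(c,p,.339).round(4))
m=np.load if 0 else None
g=cv2.cvtColor(im,cv2.COLOR_BGR2GRAY).astype(int)
for r in (10,30,50):
    d=np.abs(np.diff(g[r,200:370])); i=np.argsort(-d)[:10]; print(r,sorted((200+i).tolist()))
i2=cv2.imread('pics/s6.png');
```

```text
tip [ 0.6986 -0.1824  0.27  ]
tip [ 0.629  -0.1851  0.27  ]
blk [ 0.6826 -0.1742  0.339 ]
blk [ 0.6481 -0.176   0.339 ]
blk [ 0.6808 -0.1333  0.339 ]
blk [ 0.6448 -0.1351  0.339 ]
10 [213, 223, 225, 278, 281, 282, 334, 335, 341, 352]
30 [213, 214, 278, 281, 331, 334, 339, 340, 341, 351]
50 [214, 224, 226, 277, 278, 284, 333, 339, 340, 350]
```

Emit:
apply_moves(
  steps=[
    {"translation":[-0.01,0,0],"rotation":[0,0,0]},
    {"translation":[-0.01,0,-0.02],"rotation":[0,0,0]},
    {"translation":[-0.01,0,-0.05],"rotation":[0,0,0]},
    {"translation":[-0.01,0,-0.08],"rotation":[0,0,0]},
    {"translation":[-0.01,0,-0.1],"rotation":[0,0,0]},
    {"translation":[-0.01,0,-0.12],"rotation":[0,0,0]},
    {"translation":[-0.01,0,-0.13],"rotation":[0,0,0]},
    {"translation":[-0.01,0,-0.135],"rotation":[0,0,0]},
    {"translation":[-0.01,0,-0.14],"rotation":[0,0,0]},
    {"translation":[-0.01,0,-0.14],"rotation":[0,0,0]},
  ],
)

```text
t: 23.93
eef_pos: [0.6577, -0.0842, 0.2804]
ee_rot: [3.141, -0.011, -1.519]
force: [-0.2, -0.4, -2.0]
width: 0.0359
gripper_force: 20.0
```

Run:
```python
from h import *
s=get_state(); c=camera_model('wrist'); im=grab_frame('wrist'); t=grab_frame('side')
print(s['t'],s['eef_pos'],s['ee_rot'],s['force'],s['width'],c)
cv2.imwrite('pics/w7.png',im); cv2.imwrite('pics/s7.png',t)
cv2.imwrite('pics/ws7.png',np.hstack([im[:300,130:430],cv2.resize(t[100:200,210:310],(500,500))[:300]]))
```

```text
23.9333 [ 0.65766622 -0.0841597   0.28044386] [ 3.14101698 -0.01051841 -1.51874506] [-0.18607779 -0.38051175 -1.99592551] 0.035914178369144706 {'fx': 373.18311048907543, 'fy': 373.18311048907543, 'cx': 279.09321235610446, 'cy': 212.88540530686882, 'xyz': array([ 0.65987349, -0.15726726,  0.43899481]), 'rotation': array([ 2.87840848e+00, -1.21820237e-03, -3.08946060e+00])}
```

View pics/ws7.png

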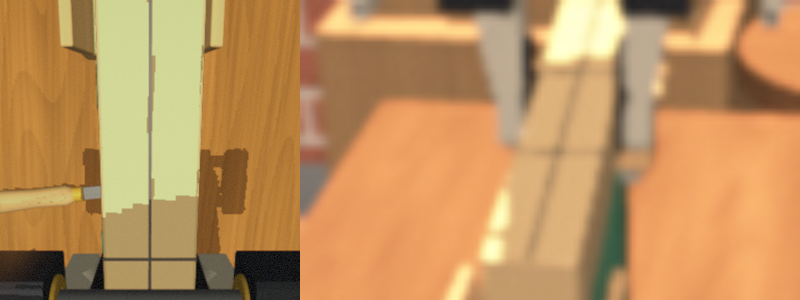

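Run:
```python
from h import *
c={'fx':373.183,'fy':373.183,'cx':279.093,'cy':212.885,'xyz':np.array([.65987349,-.15726726,.43899481]),'rotation':np.array([2.87840848,-.00121820237,-3.0894606])}
for p in [(190,46),(352,47)]: print('tip',ray(c,p,.270).round(4))
for p in [(226.5,46),(333,46),(232,180),(330,180)]: print('blk',ray(c,p,.3064).round(4))
t=cv2.imread('pics/s7.png')
# predicted side-cam pixels: stand horn tips / blank end corners
for P in [(.653-.035+.0,.0355,.2675),(.653+.035,.0355,.2675),(.6506-.018,.0858,.3064),(.6506+.018,.0858,.3064),(.6506-.018,.0858,.2704),(.6506+.018,.0858,.2704)]: print(P,proj('side',P).round(1))
cv2.imwrite('pics/s7c.png',cv2.resize(t[110:190,215:315],(800,640),interpolation=2)[:600])
```

```text
tip [ 0.6983 -0.1821  0.27  ]
tip [ 0.6305 -0.1853  0.27  ]
blk [ 0.6781 -0.1774  0.3064]
blk [ 0.6431 -0.1792  0.3064]
blk [ 0.6754 -0.1329  0.3064]
blk [ 0.6402 -0.1348  0.3064]
(0.618, 0.0355, 0.2675) [276.6 157.7]
(0.6880000000000001, 0.0355, 0.2675) [241.6 156.1]
(0.6325999999999999, 0.0858, 0.3064) [265.  149.9]
(0.6686, 0.0858, 0.3064) [245.4 149. ]
(0.6325999999999999, 0.0858, 0.2704) [265.5 167.7]
(0.6686, 0.0858, 0.2704) [246.4 166.7]
```

View pics/s7c.png

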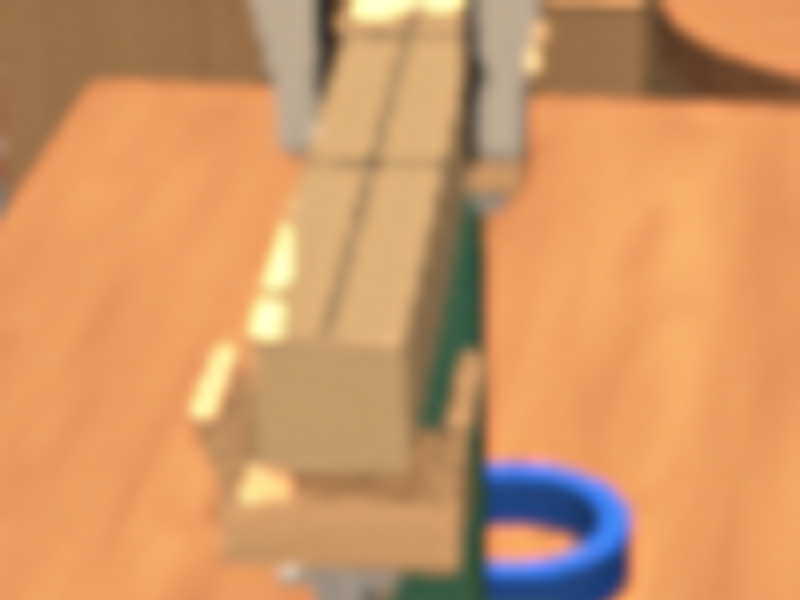

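The side crop shows the blank end centred between the stand's horns, while the rest end needs about +2 mm in x. I'll shift 1.75 mm and add a slight yaw while lowering.

Emit:
apply_moves(
  steps=[
    {"translation":[0.004,0,0],"rotation":[0,0,0.005]},
    {"translation":[0.008,0,0],"rotation":[0,0,0.01]},
    {"translation":[0.008,0,-0.01],"rotation":[0,0,0.01]},
    {"translation":[0.008,0,-0.02],"rotation":[0,0,0.01]},
    {"translation":[0.008,0,-0.032],"rotation":[0,0,0.01]},
    {"translation":[0.008,0,-0.044],"rotation":[0,0,0.01]},
    {"translation":[0.008,0,-0.056],"rotation":[0,0,0.01]},
    {"translation":[0.008,0,-0.066],"rotation":[0,0,0.01]},
    {"translation":[0.008,0,-0.074],"rotation":[0,0,0.01]},
    {"translation":[0.008,0,-0.078],"rotation":[0,0,0.01]},
  ],
  newtons=12,
)

```text
t: 24.87
eef_pos: [0.6595, -0.0841, 0.2606]
ee_rot: [3.141, -0.01, -1.513]
force: [0.5, 1.1, -2.9]
width: 0.0358
gripper_force: 12.0
```

Emit:
apply_moves(
  steps=[
    {"translation":[0,0,-0.001],"rotation":[0,0,0]},
    {"translation":[0,0,-0.002],"rotation":[0,0,0]},
    {"translation":[0,0,-0.003],"rotation":[0,0,0]},
    {"translation":[0,0,-0.004],"rotation":[0,0,0]},
    {"translation":[0,0,-0.005],"rotation":[0,0,0]},
    {"translation":[0,0,-0.006],"rotation":[0,0,0]},
    {"translation":[0,0,-0.006],"rotation":[0,0,0]},
    {"translation":[0,0,-0.006],"rotation":[0,0,0]},
    {"translation":[0,0,-0.006],"rotation":[0,0,0]},
    {"translation":[0,0,-0.006],"rotation":[0,0,0]},
  ],
)

```text
t: 25.7
eef_pos: [0.6596, -0.0841, 0.2596]
ee_rot: [3.141, -0.01, -1.513]
force: [-0.8, 0.4, -2.0]
width: 0.0356
gripper_force: 12.0
```

Emit:
apply_moves(
  steps=[
    {"translation":[0,0,-0.001],"rotation":[0,0,0]},
    {"translation":[0,0,-0.002],"rotation":[0,0,0]},
    {"translation":[0,0,-0.003],"rotation":[0,0,0]},
    {"translation":[0,0,-0.004],"rotation":[0,0,0]},
    {"translation":[0,0,-0.005],"rotation":[0,0,0]},
    {"translation":[0,0,-0.006],"rotation":[0,0,0]},
    {"translation":[0,0,-0.006],"rotation":[0,0,0]},
    {"translation":[0,0,-0.006],"rotation":[0,0,0]},
    {"translation":[0,0,-0.006],"rotation":[0,0,0]},
    {"translation":[0,0,-0.006],"rotation":[0,0,0]},
  ],
)

```text
t: 26.53
eef_pos: [0.6596, -0.0841, 0.2581]
ee_rot: [3.141, -0.01, -1.513]
force: [1.0, 1.0, -2.2]
width: 0.0359
gripper_force: 12.0
```

```bash
python3 -c "
from station import *
s=get_state();print(s['force'],s['moment'],s['eef_pos'])"
```

```text
[ 1.00124869  0.96493459 -2.18048729] [ 0.12077199 -0.04146143  0.03822124] [ 0.65960199 -0.08412228  0.25808613]
```

Emit:
apply_moves(
  steps=[
    {"translation":[0,0,-0.001],"rotation":[0,0,0]},
    {"translation":[0,0,-0.002],"rotation":[0,0,0]},
    {"translation":[0,0,-0.003],"rotation":[0,0,0]},
    {"translation":[0,0,-0.004],"rotation":[0,0,0]},
    {"translation":[0,0,-0.004],"rotation":[0,0,0]},
    {"translation":[0,0,-0.004],"rotation":[0,0,0]},
    {"translation":[0,0,-0.004],"rotation":[0,0,0]},
    {"translation":[0,0,-0.004],"rotation":[0,0,0]},
    {"translation":[0,0,-0.004],"rotation":[0,0,0]},
    {"translation":[0,0,-0.004],"rotation":[0,0,0]},
  ],
)

```text
t: 27.37
eef_pos: [0.6596, -0.0841, 0.2571]
ee_rot: [3.141, -0.01, -1.514]
force: [-0.0, -0.4, -1.8]
width: 0.0363
gripper_force: 12.0
```

```bash
python3 -c "
from station import *
s=get_state();print(s['force'],s['moment'],s['eef_pos'])"
```

```text
[-0.0413814  -0.35104948 -1.80232189] [ 0.15587187 -0.02921286  0.02346913] [ 0.65960278 -0.08412713  0.25707396]
```

Emit:
apply_moves(
  steps=[
    {"translation":[0,0,-0.001],"rotation":[0,0,0]},
    {"translation":[0,0,-0.002],"rotation":[0,0,0]},
    {"translation":[0,0,-0.003],"rotation":[0,0,0]},
    {"translation":[0,0,-0.004],"rotation":[0,0,0]},
    {"translation":[0,0,-0.004],"rotation":[0,0,0]},
    {"translation":[0,0,-0.004],"rotation":[0,0,0]},
    {"translation":[0,0,-0.004],"rotation":[0,0,0]},
    {"translation":[0,0,-0.004],"rotation":[0,0,0]},
    {"translation":[0,0,-0.004],"rotation":[0,0,0]},
    {"translation":[0,0,-0.004],"rotation":[0,0,0]},
  ],
)

```text
t: 28.2
eef_pos: [0.6597, -0.0842, 0.2565]
ee_rot: [-3.141, -0.011, -1.513]
force: [-2.4, 1.4, 4.3]
width: 0.0358
gripper_force: 12.0
```

```bash
python3 -c "
from station import *
s=get_state();print(s['force'],s['moment'],s['eef_pos'])"
```

```text
[-2.41074196  1.44546115  4.26865942] [ 0.58975504  0.74494719 -0.15582031] [ 0.65973123 -0.0841515   0.25654003]
```

Contact, and both ends appear to be sharing the load. I'll soften the grip so the blank settles, then open.

Emit:
apply_moves(
  steps=[
    {"translation":[0,0,0],"rotation":[0,0,0]},
    {"translation":[0,0,0],"rotation":[0,0,0]},
    {"translation":[0,0,0],"rotation":[0,0,0]},
    {"translation":[0,0,0],"rotation":[0,0,0]},
    {"translation":[0,0,0],"rotation":[0,0,0]},
    {"translation":[0,0,0],"rotation":[0,0,0]},
    {"translation":[0,0,0],"rotation":[0,0,0]},
    {"translation":[0,0,0],"rotation":[0,0,0]},
    {"translation":[0,0,0],"rotation":[0,0,0]},
    {"translation":[0,0,0],"rotation":[0,0,0]},
  ],
  newtons=3,
)

```text
t: 29.03
eef_pos: [0.6597, -0.0842, 0.2561]
ee_rot: [3.141, -0.011, -1.513]
force: [-0.2, 0.1, 4.2]
width: 0.0359
gripper_force: 3.0
```

Emit:
apply_moves(
  steps=[
    {"translation":[0,0,0],"rotation":[0,0,0]},
    {"translation":[0,0,0],"rotation":[0,0,0]},
    {"translation":[0,0,0],"rotation":[0,0,0]},
    {"translation":[0,0,0],"rotation":[0,0,0]},
    {"translation":[0,0,0],"rotation":[0,0,0]},
    {"translation":[0,0,0],"rotation":[0,0,0]},
    {"translation":[0,0,0],"rotation":[0,0,0]},
    {"translation":[0,0,0],"rotation":[0,0,0]},
    {"translation":[0,0,0],"rotation":[0,0,0]},
    {"translation":[0,0,0],"rotation":[0,0,0]},
  ],
  jaw=-1,
)

```text
t: 29.87
eef_pos: [0.6596, -0.0841, 0.2561]
ee_rot: [3.141, -0.01, -1.513]
force: [0.4, -0.7, 0.4]
width: 0.0873
gripper_force: 0.0
```

Emit:
apply_moves(
  steps=[
    {"translation":[0,0,0.02],"rotation":[0,0,0]},
    {"translation":[0,0,0.06],"rotation":[0,0,0]},
    {"translation":[0,0,0.12],"rotation":[0,0,0]},
    {"translation":[0,0,0.2],"rotation":[0,0,0]},
    {"translation":[0,0,0.28],"rotation":[0,0,0]},
    {"translation":[0,0,0.36],"rotation":[0,0,0]},
    {"translation":[0,0,0.44],"rotation":[0,0,0]},
    {"translation":[-0.1,0,0.49],"rotation":[0,0,0]},
    {"translation":[-0.25,0,0.52],"rotation":[0,0,0]},
    {"translation":[-0.4,0,0.52],"rotation":[0,0,0]},
  ],
)

```text
t: 30.7
eef_pos: [0.5596, -0.0844, 0.3881]
ee_rot: [-3.14, -0.011, -1.514]
force: [-0.4, 0.7, 2.0]
width: 0.0876
gripper_force: 0.0
```

Emit:
apply_moves(
  steps=[
    {"translation":[-0.1,0,0],"rotation":[0,0,0]},
    {"translation":[-0.2,0,0],"rotation":[0,0,0]},
    {"translation":[-0.3,0,0],"rotation":[0,0,0]},
    {"translation":[-0.36,0,0],"rotation":[0,0,0]},
    {"translation":[-0.4,0,0],"rotation":[0,0,0]},
    {"translation":[-0.4,0,0],"rotation":[0,0,0]},
    {"translation":[-0.4,0,0],"rotation":[0,0,0]},
    {"translation":[-0.4,0,0],"rotation":[0,0,0]},
    {"translation":[-0.4,0,0],"rotation":[0,0,0]},
    {"translation":[-0.4,0,0],"rotation":[0,0,0]},
  ],
)

```text
t: 31.53
eef_pos: [0.4602, -0.0841, 0.3856]
ee_rot: [3.14, -0.011, -1.514]
force: [-0.5, -0.4, -1.2]
width: 0.0877
gripper_force: 0.0
```

Run:
```python
from h import *
s=get_state();print(s['t'],s['eef_pos'],s['force'])
t=grab_frame('side'); u=grab_frame('top'); cv2.imwrite('pics/s8.png',t); cv2.imwrite('pics/t8.png',u)
cv2.imwrite('pics/f8.png',np.hstack([cv2.resize(t[100:300,200:340],(420,600),interpolation=2),cv2.resize(u[80:280,240:420],(380,422))[:,:].copy() if 0 else cv2.copyMakeBorder(cv2.resize(u[100:260,240:420],(380,338),interpolation=2),0,262,0,0,0)]))
```

```text
31.5333 [ 0.46022754 -0.08409035  0.38556575] [-0.45862527 -0.43200824 -1.16477448]
```

View pics/f8.png

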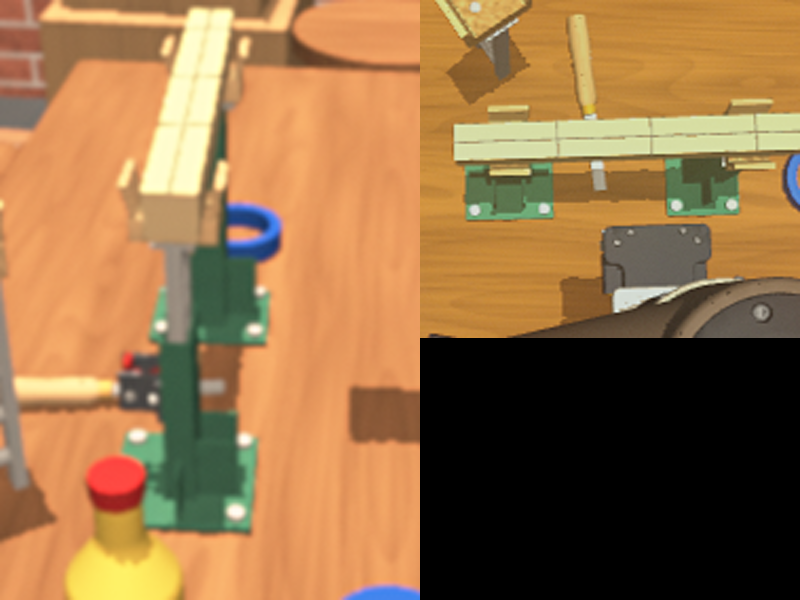

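The blank lies between the horns of both saddles, marked face up, and the stand holds. I'll check the end overhang numerically and then hand in.

Run:
```python
from h import *
u=cv2.imread('pics/t8.png'); hsv=cv2.cvtColor(u,cv2.COLOR_BGR2HSV)
b=cv2.inRange(hsv,(22,20,150),(45,110,255))[155:175]
cols=np.where(b.sum(0)>255*8)[0]; cols=cols[(cols>245)&(cols<430)]
a,z=ray('top',(cols[0],167),.282),ray('top',(cols[-1]+1,164),.282); print(cols[0],cols[-1],a.round(4),z.round(4),'mid y',(a[1]+z[1])/2,'want -.084')
if abs((a[1]+z[1])/2+.084)<.008: print(job_done())
```

```text
256 423 [0.6493 0.0866 0.282 ] [ 0.6645 -0.2527  0.282 ] mid y -0.08301140370202709 want -.084
the job is handed in; nothing more can be done
None
```

I handed the job in at about 31.5 s: the second rung sits on the pawl and the stand holds by itself. The blank lies marked face up in both saddles, its middle about 1 mm off centre, and nothing else was touched.

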